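# Lift the stencil plate off its dowels

### The job

The border of the certificate is done: lift the metal stencil plate off the registration board by its wooden handle, straight up and level so that it does not bind on the two dowels, and carry it level to the round felt mat. Set it down there, without dropping it, so that the whole plate lies flat on the mat, handle up, and let go. Leave the smaller spare plate, which lies on the bench, where it is.

Things in the scene. Friction and masses are not known exactly. Their poses are not given: they have to be found in the camera images.
- stencil: Aluminium stencil plate, 150 x 100 x 6 mm (x, y, z), 0.3 kg, flat on the board, its dowels through two 12 mm holes at x = +60 and -60 mm, y = 0. Origin: centre of the underside, z up. Handle: wooden bar along x over the centre, 70 mm long, 22 mm wide (y), from 24 to 42 mm above the origin, on two short posts, free below; grip it from above across its width.
- board: Registration board fixed to the bench: plywood with a parchment on it, 200 x 160 x 12 mm (x, y, z). Origin: centre of the underside. Two steel dowels, 10 mm diameter, at x = +60 and -60 mm, y = 0, in line with the handle, stand 22 mm above its top: tips 34 mm above the origin. The plate starts centred on it, same yaw, and is free once its underside is above the tips.
- mat: Round grey felt mat, fixed to the bench: 230 mm diameter, 6 mm thick, empty. Origin: centre of the underside. The plate lies wholly on it when the plate's centre is within 25 mm of the mat's centre, whatever its yaw.
- spare: Spare stencil plate, to be left alone: same look but smaller, 100 x 80 x 6 mm, lying flat on the bench without dowels, with a 45 mm long handle whose top is 42 mm above the bench. Origin: centre of the underside.
Things that resemble listed ones, but are neither listed nor needed, are in the scene too. What is shaped like the stencil but green or orange is not meant.

How it is judged (in metres and radians):
On the way, in this order (a step that is already met when the one before it is completed fails the run):
1. the stencil plate has been lifted straight up clear of the dowels: its underside above the dowel tips, its centre still within 30 mm of the board's centre, level within 15 degrees (z of stencil in the frame of board above 0.0345 m and horizontal distance between stencil and board below 0.03 m and angle between stencil's own z axis and vertical below 0.26 rad), for 0.04 s.
2. the plate is brought down in the fingers to within 15 mm of the mat's top, not dropped (z of stencil in the frame of mat below 0.021 m and horizontal distance between stencil and mat below 0.04 m and contact force between the fingers and stencil above 0.5 N), for 0.04 s.
At the end, for the whole second after the job is handed in: The stencil plate lies flat (within 6 degrees), handle up and at rest on the felt mat, its centre within 25 mm of the mat's centre, so that all of it is on the mat; the spare plate is within 20 mm of where it was (horizontal distance between stencil and mat below 0.025 m and z of stencil in the frame of mat between 0.003 and 0.01 m and angle between stencil's own z axis and vertical below 0.1 rad and linear speed of stencil below 0.02 m/s and distance of spare from where it was at the start of the episode below 0.02 m); the robot touches nothing.
It fails at once if the stencil plate is tilted by more than 15 degrees (angle between stencil's own z axis and vertical above 0.26 rad).
It fails at once if the spare plate is moved by more than 20 mm (distance of spare from where it was at the start of the episode above 0.02 m).
It also fails if it takes over 48 s, if anything falls off the work surface, if the arm or the gripper's body presses on something with over 40 N, if the wrist force passes 120 N, or if a joint passes its speed limit or range.

### The arm

A 6-joint arm with a two-finger parallel gripper is mounted at the origin on the work surface. World frame = base frame: x ahead of the robot, y to its left, z up, the work surface at z = 0. Lengths are in mm, angles in rad, forces in N, time in s.
With the tool pointing down it reaches from about 350 to 1000 mm from the base axis. Payload 7.1 kg.
Tool frame: the origin (TCP) lies midway between the tips of the shut fingers; the grasp point (between the pads) lies 19 mm behind it; z points along the fingers, y is the line along which they close (so a half turn about z gives the same grasp; the last joint's range is limited). The gripper opens to 85 mm and grips with 20 to 120 N. Pads are 22 mm wide; open, the fingers measure 114 mm over their backs; the gripper's body (76 mm by 85 mm) begins 54 mm behind the grasp point. The pads swing forward as they close: fully open they stand 13 mm farther back than shut.
Start: joints at [1.154, 0.423, 1.63, -0, 1.089, -0.019], TCP at [242.087, 576.193, 231.319] pointing down, gripper open.
Joint ranges: [-3, 3], [-0.9, 2.11], [0.09, 2.58], [-1.31, 4.45], [0.11, 2.69], [-2.54, 2.54]. Speed limits (rad/s): [2.39, 2.39, 3.01, 3.14, 3.14, 3.14].

### API

Orientations are given as a rotation vector (axis times angle).
In Python, from workcell import bot, cams, job gives the robot as it stands.
- The arm moves only by the tool play_rows, never from a script. Its argument "moves" is a list of rows, each a list of 7 numbers: the turn, a rotation vector about the tool's x, y, z in normalised numbers (1 is 4 rad), then the shift along the tool's x, y, z in normalised numbers (1 is 75 cm), then the opening, from 0 (shut) to 1 (fully open). In form: [[wx, wy, wz, tx, ty, tz, jaw], ...]. A call has 1 to 20 rows; each row is the pose to reach, as a shift and turn from the pose commanded when the call began, along the tool's axes at that moment; what a row does not reach only later rows make up. A row lasts 1/8 s, in which the tool goes at most 62.5 mm and 10.7 degrees, less where a joint would pass 70% of its speed; a pose out of reach is approached as far as the arm can. Shift and turn numbers lie between -1 and 1, and a call with a number outside is refused. A call with a gripper value outside its range is refused whole. The fingers move at their own pace and stop on an object; "squeeze" is the grip in N (left out, the last holds). Time passes only in rows, so rows that repeat a pose let the fingers close. It gives the time, the measured TCP pose, the force, the opening and the grip force at its end, in the units of the state.
- bot.get_obs(): the state, without advancing time (a new reading comes with each control period).
- cams.capture(name): name is "scene" or "top" or "wrist"; returns the picture (420x560x3 uint8, blue, green, red); there is no depth.
- cams.get_calibration(name): a dict with "vfov" (degrees; the focal length in pixels is half the picture's height over the tangent of half this angle, whatever the lens; pixels are square), "cx", "cy" (the principal point, pixels), "view" (4x4, takes a point from world to camera coordinates); the wrist camera has in their place "hand_eye" (4x4, takes a point from camera to tool coordinates, whose origin is the TCP and whose axes are the flange's). Camera axes: x right, y up, looking along -z (the intrinsics and any distortion apply to the point x, -y, -z); pixel columns grow to the right and rows downward; lengths in mm; the calibration is good to about 2 mm. The wrist camera is an equidistant fisheye: a pixel r from the principal point sees the ray r / f radians off the axis. A picture is of the moment at which its call begins: read the wrist's pose just before it. get_calibration takes no time and is no camera call.
- job.finish_job(): hands the job in; it is judged then, once.
The state is a dict: "t": time; "qpos": joint angles; "joint_velocities": joint speeds; "joint_efforts": joint torques, N m; "tcp_pos": TCP position; "tcp_rot": TCP orientation; "contact_force": force on the tool from outside, world axes, zero at the start; "wrist_torque": the same for the moment, N m; "gripper_width": finger opening in mm; "finger_force": force on a finger pad.
Only numpy, scipy, OpenCV 4.12 (cv2) and the standard library are available. Lean on these libraries where they do the work, as an engineer would, in place of code of your own. Each camera call takes 0.05 s, during which the arm holds its last target. There are 200 camera calls.

## Working session

There is one attempt and no reset: what is moved stays moved. The work goes in short steps, Python scripts to look and compute and a tool call to move; the robot and the scene stay as the last step left them, time stands still between calls to the robot, and variables do not carry over. Pictures are saved under pics/ and viewed, at most 10 in all, crops included, and the job is handed in when it is done.

Besides the shell and the picture viewer there is one more tool, called after ">>>" by a JSON object that holds its "api" and its "payload", one argument or row to a line. play_rows: Moves the arm, as the interface text tells. Its arguments: {"type":"object","properties":{"moves":{"type":"array","items":{"type":"array","items":{"type":"number"}}},"squeeze":{"type":"number"}},"required":["moves"]}

```bash
mkdir -p pics
python3 - <<'E'
from workcell import bot,cams
import cv2,numpy as np,pickle
o=bot.get_obs();print(o)
d={}
for n in ("scene","top","wrist"):
    im=cams.capture(n);c=cams.get_calibration(n);d[n]=(im,c,o);cv2.imwrite(f"pics/{n}0.png",im);print(n,c)
pickle.dump(d,open("d0.pkl","wb"))
a=np.hstack([d["top"][0],d["scene"][0]])
E
```

```text
{'t': 0.0, 'qpos': array([ 1.15397989e+00,  4.23849021e-01,  1.63071359e+00,  2.20926458e-05,
        1.08860119e+00, -1.89889846e-02]), 'joint_velocities': array([-5.28169520e-04,  1.41619053e-03,  1.31413753e-03,  7.85584811e-05,
        8.81163354e-04, -1.07086460e-03]), 'joint_efforts': array([ 2.77338382e-03, -5.57390749e+01, -2.81743258e+01,  9.12272003e-05,
        7.34427682e-03, -2.84280077e-05]), 'tcp_pos': array([241.87247717, 575.6921434 , 230.53132003]), 'tcp_rot': array([-6.20737865e-01, -3.07929036e+00,  2.40267562e-03]), 'contact_force': array([-0.59053557,  0.31004917,  0.75823396]), 'wrist_torque': array([ 0.01189727, -0.02731007,  0.00526372]), 'finger_force': 0.0, 'gripper_width': 85.63068626098158}
scene {'vfov': 42.3070638526219, 'cx': 281.5445411671334, 'cy': 215.45794222689088, 'view': array([[-8.55383545e-02,  9.96331598e-01, -2.55678293e-03,
         4.11097687e+01],
       [-7.54695012e-01, -6.31172462e-02,  6.53032657e-01,
         3.05679300e+02],
       [ 6.50475694e-01,  5.77889303e-02,  7.57325433e-01,
        -1.51343377e+03],
       [ 0.00000000e+00,
[... 234 characters left out ...]
1],
       [ 9.98818370e-01, -2.17584652e-02,  4.34561042e-02,
        -4.27812819e+02],
       [-4.35071968e-02, -1.88009842e-03,  9.99051345e-01,
        -9.89784077e+02],
       [ 0.00000000e+00,  0.00000000e+00,  0.00000000e+00,
         1.00000000e+00]])}
wrist {'vfov': 65.70646984690485, 'cx': 279.30219964494705, 'cy': 211.25902298808288, 'hand_eye': array([[-2.70638568e-04,  9.48888629e-01,  3.15610990e-01,
         8.16194549e+01],
       [ 9.99999937e-01,  1.84644148e-04,  3.02371658e-04,
        -5.53082952e-01],
       [ 2.28641306e-04,  3.15611052e-01, -9.48888619e-01,
        -1.42221371e+02],
       [ 0.00000000e+00,  0.00000000e+00,  0.00000000e+00,
         1.00000000e+00]])}
```

View pics/top0.png

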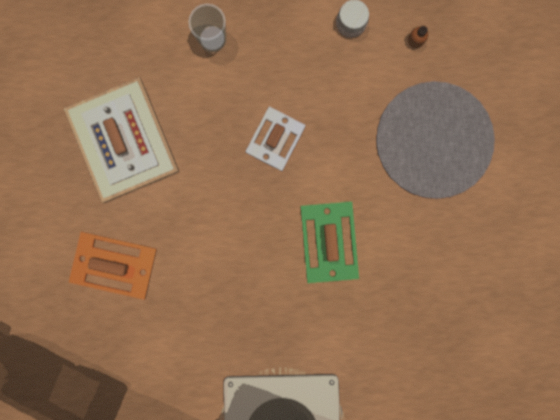

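View pics/scene0.png

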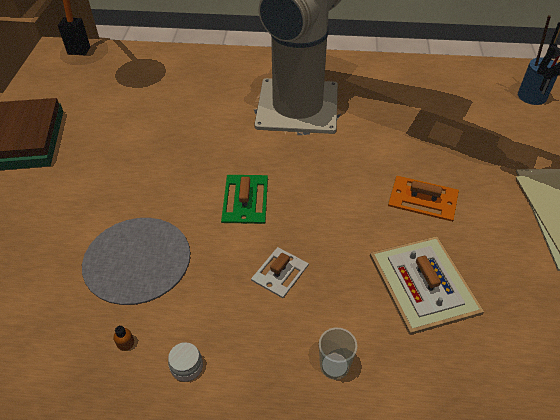

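Candidates for the stencil, by top-image pixel:
- grey plate on the cream board with dowels, (117,138): matches the description
- small grey plate on the bench, (276,138): the spare
- green plate, (330,242): not meant
- orange plate, (112,267): not meant

I choose the plate on the board. The mat is at (435,140). Next is the close crop to check the choice.

Run:
```python
import cv2,numpy as np
t=cv2.imread("pics/top0.png")[75:205,60:185];s=cv2.imread("pics/scene0.png")[230:335,365:490]
f=lambda i:cv2.resize(i,None,fx=3.2,fy=3.2,interpolation=cv2.INTER_CUBIC)
t,s=f(t),f(s);s=cv2.copyMakeBorder(s,0,len(t)-len(s),0,0,cv2.BORDER_CONSTANT)
cv2.imwrite("pics/crop1.png",np.hstack([t,s]));print(t.shape,s.shape)
```

```text
(416, 400, 3) (416, 400, 3)
```

View pics/crop1.png

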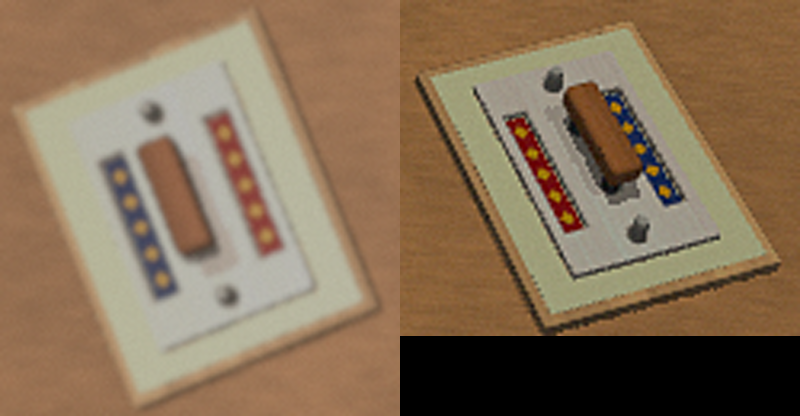

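The crop confirms it: a metal plate on the cream board, with a dowel at each end of the handle (crop pixels (151,110) and (228,294) in the top view). Now I triangulate.

```bash
cat > geo.py <<'E'
import numpy as np,cv2
def ray(c,p,fish=False,T=None):
    f=210/np.tan(np.radians(c["vfov"]/2)); u=np.array([(p[0]-c["cx"])/f,(p[1]-c["cy"])/f])
    if fish:
        th=np.hypot(*u); d=np.array([*(u/th*np.sin(th)),np.cos(th)]) if th>0 else np.array([0,0,1.])
    else: d=np.array([*u,1.])
    d=d*[1,-1,-1]; M=T if T is not None else np.linalg.inv(c["view"])
    d=M[:3,:3]@d; return M[:3,3],d/np.linalg.norm(d)
def tri(rs):
    A=sum(np.eye(3)-np.outer(d,d) for o,d in rs); b=sum((np.eye(3)-np.outer(d,d))@o for o,d in rs)
    x=np.linalg.solve(A,b); return x,max(np.linalg.norm(np.cross(x-o,d)) for o,d in rs)
def atz(r,z): o,d=r; return o+d*(z-o[2])/d[2]
E
python3 - <<'E'
import pickle,numpy as np,cv2
from geo import *
d=pickle.load(open("d0.pkl","rb")); ct,cs=d["top"][1],d["scene"][1]
k=lambda u,v:(60+u/3.2-.35,75+v/3.2-.35); s=lambda u,v:(365+(u-400)/3.2-.35,230+v/3.2-.35)
P={"dowA":((151,110),(639,222)),"dowB":((228,294),(554,72)),"handle":((176,195),(602,128)),
"c1":((250,12),(548,322)),"c2":((15,108),(778,258)),"c3":((138,405),(628,22)),"c4":((378,308),(418,77))}
R={}
for n,(a,b) in P.items():
    R[n]=tri([ray(ct,k(*a)),ray(cs,s(*b))]);print(n,R[n][0].round(1),R[n][1].round(1))
print("board c",np.mean([R[n][0] for n in("c1","c2","c3","c4")],0))
print("topview board@12",np.mean([atz(ray(ct,k(*P[n][0])),12) for n in("c1","c2","c3","c4")],0), "handle@54",atz(ray(ct,k(176,195)),54),atz(ray(cs,s(602,128)),54))
v=R["dowA"][0]-R["dowB"][0];print("yaw",np.degrees(np.arctan2(v[1],v[0])))
rs=[]
for n,seed in(("top",(435,140)),("scene",(137,260))):
    im=d[n][0];hsv=cv2.cvtColor(im,cv2.COLOR_BGR2HSV);m=((hsv[...,1]<70)&(hsv[...,2]<170)).astype(np.uint8)*255
    m=cv2.morphologyEx(m,cv2.MORPH_CLOSE,np.ones((5,5)));_,l,st,ce=cv2.connectedComponentsWithStats(m)
    i=l[seed[1],seed[0]];print(st[i],ce[i]);e=cv2.fitEllipse(np.argwhere(cv2.morphologyEx((l==i).astype(np.uint8),cv2.MORPH_GRADIENT,np.ones((3,3))))[:,::-1].astype(np.float32));print(e)
    rs.append(ray(d[n][1],e[0]));print(atz(rs[-1],6))
print(tri(rs))
E
```

```text
dowA [622.5 321.7  30.5] 1.8
dowB [511.4 277.3  31.1] 2.3
handle [567.5 300.7  50. ] 1.3
c1 [685.7 266.2  12.1] 0.9
c2 [629.9 409.6  12.7] 1.5
c3 [448.2 336.7  11. ] 1.3
c4 [504.1 192.4   6.6] 1.5
board c [566.95280565 301.2490309   10.61999265]
topview board@12 [566.82694657 299.63015021  12.        ] handle@54 [566.72574056 298.06417014  54.        ] [570.05199567 301.05868446  54.        ]
yaw 21.801517640496524
[  377    82   118   116 10760] [435.04795539 139.54172862]
((435.0508117675781, 139.54415893554688), (116.3211669921875, 117.92216491699219), 115.54530334472656)
[ 554.35317773 -309.44385506    6.        ]
[  82  218  108   87 7282] [135.53062346 260.80087888]
((135.52920532226562, 260.8009948730469), (83.82251739501953, 110.7738037109375), 71.11248016357422)
[ 564.18577398 -305.93635967    6.        ]
(array([ 556.11060449, -311.72579479,   -5.39374546]), np.float64(1.204089180417726))
```

```bash
cat >> geo.py <<'E'
from scipy.spatial.transform import Rotation as Ro
def go(pos0,rot0,tgt,yaw,zup=None):
    "row numbers: tool down, tool y along +-plate y"
    R0=Ro.from_rotvec(rot0); best=None
    for a in (yaw,yaw+180):
        R=Ro.from_euler("z",a,degrees=True)*Ro.from_euler("x",180,degrees=True)
        w=(R0.inv()*R).as_rotvec()
        if best is None or np.linalg.norm(w)<np.linalg.norm(best): best=w
    return best.round(4),(R0.inv().apply(np.array(tgt)-pos0)/10).round(3)
E
python3 -c "
from geo import *
print(go([242.087,576.193,231.319],[-6.20737865e-01, -3.07929036e+00,  2.40267562e-03],[567,300.5,180],21.8))"
```

```text
(array([-1.500e-03, -7.000e-04, -7.783e-01]), array([-40.635, -12.82 ,   5.15 ]))
```

Units first: shifts go in shares of 75 cm and turns go in shares of 4 rad. So -40.6 cm is -0.5413, 5.15 cm is 0.0687, -0.778 rad is -0.1945.

>>> {"api": "play_rows", "payload": {
  "moves": [
    [0,0,-0.02,-0.04,-0.0133,0.0053,1],
    [0,0,-0.045,-0.1067,-0.0347,0.0133,1],
    [0,0,-0.07,-0.18,-0.0573,0.0227,1],
    [0,0,-0.0975,-0.2533,-0.08,0.0333,1],
    [0,0,-0.1225,-0.3267,-0.1027,0.0427,1],
    [0,0,-0.1475,-0.4,-0.1253,0.0533,1],
    [0,0,-0.17,-0.4667,-0.1467,0.0613,1],
    [0,0,-0.185,-0.5133,-0.1627,0.0667,1],
    [0,0,-0.1945,-0.5413,-0.1707,0.0687,1],
    [0,0,-0.1945,-0.5413,-0.1707,0.0687,1],
    [0,0,-0.1945,-0.5413,-0.1707,0.0687,1]
  ]
}}

```text
t: 1.52
tcp_pos: [566.2, 301.2, 179.6]
tcp_rot: [0.593, -3.084, -0.0]
contact_force: [0.7, 0.7, -0.0]
gripper_width: 85.1
finger_force: 0.0
```

Run:
```python
from workcell import bot,cams
import cv2,pickle
o=bot.get_obs();im=cams.capture("wrist");cv2.imwrite("pics/w1.png",im);pickle.dump((im,cams.get_calibration("wrist"),o),open("w1.pkl","wb"));print(o["t"],o["tcp_pos"],o["tcp_rot"],o["qpos"])
```

```text
1.525 [566.17037219 301.16701498 179.57273094] [ 5.92584684e-01 -3.08437605e+00 -8.34447286e-05] [ 4.70183332e-01  5.05734585e-01  1.62832175e+00  3.24462037e-04
  1.00829748e+00 -1.48040968e+00]
```

View pics/w1.png

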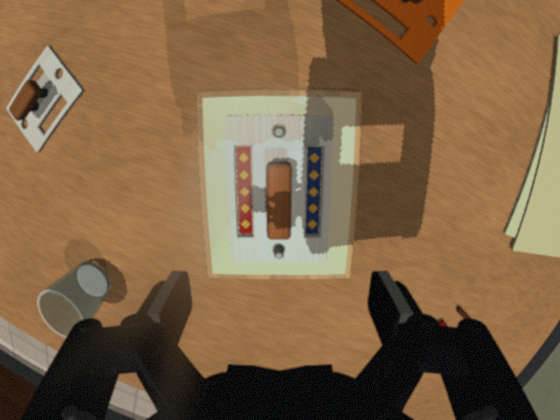

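The wrist view shows the handle centred at about (279,200), with the dowels at (279,131) and (279,250).

Run:
```python
import pickle
from geo import *
d=pickle.load(open("d0.pkl","rb"));ct,cs=d["top"][1],d["scene"][1]
im,cw,o=pickle.load(open("w1.pkl","rb"))
B=np.eye(4);B[:3,:3]=Ro.from_rotvec(o["tcp_rot"]).as_matrix();B[:3,3]=o["tcp_pos"];T=B@cw["hand_eye"]
W=lambda p:ray(cw,p,True,T)
k=lambda u,v:(60+u/3.2-.35,75+v/3.2-.35);s=lambda u,v:(365+(u-400)/3.2-.35,230+v/3.2-.35)
for n,p,z in(("h",(279,200),54),("d1",(279,130),34),("d2",(279,249.5),34),("c1",(202,97),12),("c2",(360,95),12),("c3",(350,276),12),("c4",(211,276),12)):
    print(n,atz(W(p),z).round(1))
print(np.mean([atz(W(p),12) for p in((202,97),(360,95),(350,276),(211,276))],0))
print("3view h",tri([W((279,200)),ray(ct,k(176,195)),ray(cs,s(602,128))]))
a,b=atz(W((279,249.5)),34),atz(W((279,130)),34);print((a+b)/2,np.degrees(np.arctan2(*(a-b)[1::-1])))
print("tool x",np.degrees(np.arctan2(B[1,0],B[0,0])))
```

```text
h [563.4 299.7  54. ]
d1 [509.2 278.1  34. ]
d2 [615.5 320.4  34. ]
c1 [506.6 198.2  12. ]
c2 [448.9 337.   12. ]
c3 [626.9 409.7  12. ]
c4 [683.9 266.5  12. ]
[566.60031563 302.87179885  12.        ]
3view h (array([566.38797734, 300.86344843,  48.37032907]), np.float64(1.7589201820667335))
[562.3491506  299.24772984  34.        ] 21.720674255777343
tool x -158.24916847539018
```

Scaled: 15.1 cm is 0.2013, 14.4 cm is 0.192.

>>> {"api": "play_rows", "payload": {
  "moves": [
    [0,0,0,0,0,0.0267,1],
    [0,0,0,0,0,0.0667,1],
    [0,0,0,0,0,0.1067,1],
    [0,0,0,0,0,0.1467,1],
    [0,0,0,0,0,0.1733,1],
    [0,0,0,0,0,0.192,1],
    [0,0,0,0,0,0.2013,1],
    [0,0,0,0,0,0.2013,1],
    [0,0,0,0,0,0.2013,0.6],
    [0,0,0,0,0,0.2013,0.35],
    [0,0,0,0,0,0.2013,0.2],
    [0,0,0,0,0,0.2013,0],
    [0,0,0,0,0,0.2013,0],
    [0,0,0,0,0,0.2013,0],
    [0,0,0,0,0,0.2013,0],
    [0,0,0,0,0,0.2013,0]
  ],
  "squeeze": 60
}}

```text
t: 3.58
tcp_pos: [567.2, 301.0, 29.4]
tcp_rot: [-0.594, 3.084, 0.0]
contact_force: [0.3, -1.3, 5.2]
gripper_width: 20.8
finger_force: 61.1
```

Scaled: -9 cm is -0.12, -8.2 cm is -0.1093.

>>> {"api": "play_rows", "payload": {
  "moves": [
    [0,0,0,0,0,-0.004,0],
    [0,0,0,0,0,-0.0107,0],
    [0,0,0,0,0,-0.0187,0],
    [0,0,0,0,0,-0.0267,0],
    [0,0,0,0,0,-0.0347,0],
    [0,0,0,0,0,-0.0453,0],
    [0,0,0,0,0,-0.0587,0],
    [0,0,0,0,0,-0.0747,0],
    [0,0,0,0,0,-0.0933,0],
    [0,0,0,0,0,-0.1093,0],
    [0,0,0,0,0,-0.12,0],
    [0,0,0,0,0,-0.12,0],
    [0,0,0,0,0,-0.12,0]
  ]
}}

```text
t: 5.2
tcp_pos: [566.5, 300.7, 118.5]
tcp_rot: [0.593, -3.084, 0.0]
contact_force: [-1.0, -0.7, -3.5]
gripper_width: 21.3
finger_force: 59.9
```

Run:
```python
from workcell import bot,cams
import cv2,pickle,numpy as np
from geo import go
o=bot.get_obs();im=cams.capture("wrist");s=cams.capture("scene")
pickle.dump((im,cams.get_calibration("wrist"),o),open("w2.pkl","wb"))
cv2.imwrite("pics/w2.png",np.hstack([im[60:420,90:490],s[130:490][:,160:560][:290] if 0 else cv2.copyMakeBorder(s[60:420,160:560],0,0,0,0,0)]))
print(o)
print(go(o["tcp_pos"],o["tcp_rot"],[557,-310,119],21.8))
```

```text
{'t': 5.2, 'qpos': array([ 4.69506315e-01,  5.83989874e-01,  1.65939991e+00, -3.42541263e-05,
        8.98938310e-01, -1.48146353e+00]), 'joint_velocities': array([-0.00067291,  0.00617474,  0.00264393, -0.00207348,  0.00026736,
       -0.00068647]), 'joint_efforts': array([-1.58878756e-03, -6.35658002e+01, -2.52142560e+01, -3.33529815e-04,
       -1.62140880e-02, -3.93652599e-06]), 'tcp_pos': array([566.48712368, 300.73927311, 118.45525019]), 'tcp_rot': array([ 5.93486097e-01, -3.08431253e+00,  3.58993954e-04]), 'contact_force': array([-0.96682954, -0.69637001, -3.47001439]), 'wrist_torque': array([-0.02912488, -0.00356052,  0.02592972]), 'finger_force': 59.910040497779846, 'gripper_width': 21.343691688518014}
(array([-0.0001, -0.0007, -0.0003]), array([ 2.3546e+01, -5.6361e+01, -3.2000e-02]))
```

View pics/w2.png

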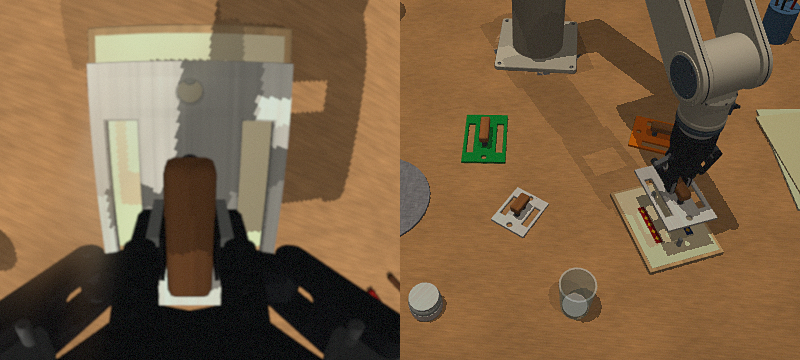

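The plate is held level, clear of the dowels. I carry it to the mat, turning along the way so joint 6 stays well inside its range.

Scaled: -56.4 cm is -0.752, 23.6 cm is 0.3147, 1 rad is 0.25.

>>> {"api": "play_rows", "payload": {
  "moves": [
    [0,0,0.0075,0.0053,-0.012,0,0],
    [0,0,0.02,0.016,-0.0373,0,0],
    [0,0,0.035,0.0333,-0.08,0,0],
    [0,0,0.0525,0.056,-0.1333,0,0],
    [0,0,0.07,0.0813,-0.1933,0,0],
    [0,0,0.0875,0.1067,-0.2547,0,0],
    [0,0,0.105,0.132,-0.316,0,0],
    [0,0,0.1225,0.1573,-0.376,0,0],
    [0,0,0.14,0.1827,-0.4373,0,0],
    [0,0,0.1575,0.208,-0.4987,0,0],
    [0,0,0.175,0.2333,-0.56,0,0],
    [0,0,0.1925,0.2587,-0.6187,0,0],
    [0,0,0.21,0.2813,-0.672,0,0],
    [0,0,0.2275,0.2987,-0.7147,0,0],
    [0,0,0.24,0.3093,-0.7387,0,0],
    [0,0,0.2475,0.3133,-0.7493,0,0],
    [0,0,0.25,0.3147,-0.752,0,0],
    [0,0,0.25,0.3147,-0.752,0,0],
    [0,0,0.25,0.3147,-0.752,0,0]
  ]
}}

```text
t: 7.68
tcp_pos: [557.1, -309.4, 118.8]
tcp_rot: [-0.956, -2.992, -0.0]
contact_force: [0.8, -0.1, -3.8]
gripper_width: 20.7
finger_force: 59.8
```

Run:
```python
from workcell import bot,cams
import cv2,numpy as np
o=bot.get_obs();w=cams.capture("wrist");s=cams.capture("scene")
cv2.imwrite("pics/w3.png",np.hstack([w[60:420,90:490],s[60:420,0:400]]))
print(o["tcp_pos"],o["tcp_rot"],o["finger_force"],o["qpos"])
```

```text
[ 557.09157429 -309.39743386  118.81380589] [-9.55769623e-01 -2.99235004e+00 -2.46203740e-04] 59.82053875923157 [-5.25680354e-01  5.78266576e-01  1.66939468e+00  1.10827745e-04
  8.94268195e-01 -1.47822102e+00]
```

View pics/w3.png

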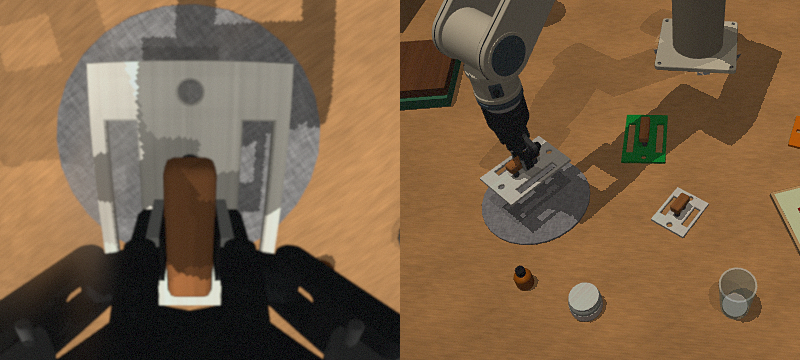

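The plate hangs over the mat's middle: the mat spans columns 57–320 and the plate centre is at 190. Now I lower it.

Scaled: 9.4 cm is 0.1253, 9.3 cm is 0.124.

>>> {"api": "play_rows", "payload": {
  "moves": [
    [0,0,0,0,0,0.0133,0],
    [0,0,0,0,0,0.04,0],
    [0,0,0,0,0,0.0667,0],
    [0,0,0,0,0,0.0907,0],
    [0,0,0,0,0,0.1067,0],
    [0,0,0,0,0,0.1147,0],
    [0,0,0,0,0,0.12,0],
    [0,0,0,0,0,0.1227,0],
    [0,0,0,0,0,0.124,0],
    [0,0,0,0,0,0.1253,0],
    [0,0,0,0,0,0.1253,0],
    [0,0,0,0,0,0.1253,0]
  ]
}}

```text
t: 9.28
tcp_pos: [557.0, -310.5, 25.0]
tcp_rot: [0.958, 2.992, -0.0]
contact_force: [-0.3, 0.3, -3.2]
gripper_width: 21.1
finger_force: 59.9
```

Scaled: 0.2 cm is 0.0027, 0.15 cm is 0.002.

>>> {"api": "play_rows", "payload": {
  "moves": [
    [0,0,0,0,0,0.0007,0],
    [0,0,0,0,0,0.0013,0],
    [0,0,0,0,0,0.002,0],
    [0,0,0,0,0,0.0027,0],
    [0,0,0,0,0,0.0027,0],
    [0,0,0,0,0,0.0027,0]
  ]
}}

```text
t: 10.02
tcp_pos: [557.0, -310.4, 23.4]
tcp_rot: [0.958, 2.992, -0.0]
contact_force: [-3.3, 2.1, 6.0]
gripper_width: 20.7
finger_force: 61.0
```

The force has changed to +6 N, so the plate is resting on the mat. I release slowly and go up.

Scaled: -18 cm is -0.24, -17 cm is -0.2267.

>>> {"api": "play_rows", "payload": {
  "moves": [
    [0,0,0,0,0,0,0.3],
    [0,0,0,0,0,0,0.45],
    [0,0,0,0,0,0,0.6],
    [0,0,0,0,0,0,0.9],
    [0,0,0,0,0,0,1],
    [0,0,0,0,0,0,1],
    [0,0,0,0,0,0,1],
    [0,0,0,0,0,0,1],
    [0,0,0,0,0,-0.0133,1],
    [0,0,0,0,0,-0.04,1],
    [0,0,0,0,0,-0.08,1],
    [0,0,0,0,0,-0.1333,1],
    [0,0,0,0,0,-0.1867,1],
    [0,0,0,0,0,-0.2267,1],
    [0,0,0,0,0,-0.24,1],
    [0,0,0,0,0,-0.24,1],
    [0,0,0,0,0,-0.24,1]
  ]
}}

```text
t: 12.15
tcp_pos: [556.2, -310.0, 201.5]
tcp_rot: [-0.957, -2.99, -0.001]
contact_force: [1.0, 0.6, 0.4]
gripper_width: 85.3
finger_force: 0.0
```

Run:
```python
from workcell import bot,cams
import cv2,numpy as np
o=bot.get_obs();w=cams.capture("wrist");s=cams.capture("scene")
cv2.imwrite("pics/w4.png",np.hstack([w[60:420,90:490],s[60:420,0:400]]))
print(o["t"],o["tcp_pos"],o["finger_force"],o["gripper_width"])
```

```text
12.15 [ 556.16504792 -309.97757509  201.52536821] 0.0 85.34313008609095
```

View pics/w4.png

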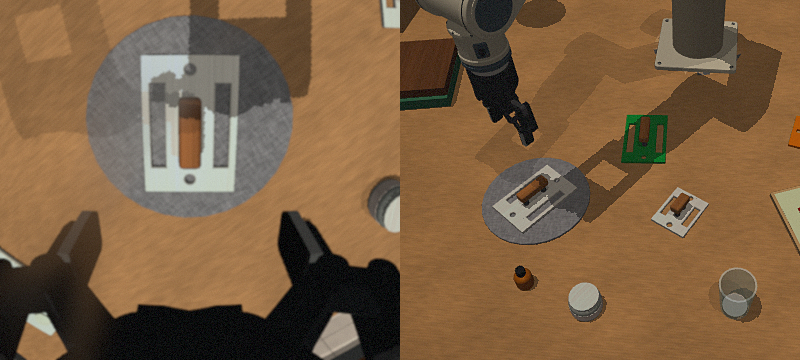

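The plate lies flat, wholly on the mat: its centre is at about (190,123) against the mat's (190,116), which is under 10 mm off. The gripper is clear.

```bash
python3 -c "
from workcell import job
print(job.finish_job())"
```

```text
the job is handed in; nothing more can be done
None
```

The stencil plate was lifted level off the dowels, carried to the felt mat, set down flat within about 10 mm of its centre and released; the spare was left alone, and the job is handed in (no verdict was returned).

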